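Serve the boiled egg in the handled dish

TASK

Tip the boiled egg out of the small copper coffee pot into the handled white dish, gently from close above and without touching the egg, and stand the pot upright again on the bare worktop. Then lift the dish straight up by its handle and swing it a quarter turn clockwise (seen from above), so that the handle points straight across the board to its near long edge, always level so that the egg stays in the middle. Finish holding the dish by its handle, still and level, about 10 cm above the middle of the board; leave the garlic, tea glass and lemon alone.

Things in the scene. Friction and masses are not known exactly. Their poses are not given: they have to be found in the camera images.
- pot: copper coffee pot, 0.24 kg: open round bowl 67 mm high, 76 mm across, about 50 mm wide inside, with a long stick handle in a cork sleeve. Origin: underside level, midway along its 192 mm length; z up through the mouth; y from handle to bowl. Bowl axis at y = +59 mm; handle from y = 22 to -96 mm, its end 85 mm up. Roll it some 100 to 115 degrees about its handle and the egg rolls out
- pot_grip (a point): middle of the cork sleeve on the pot's handle: eight-sided bar, 20 mm across its flats (one flat on top), 70 mm long, 70 mm above the pot's underside, 101 mm from the bowl's axis; axes as the pot's. The sleeve rises 0.153 rad towards the handle's free end. At the start the handle points roughly at the robot
- pot_mouth (a point): centre of the pot's open mouth, in the plane of its rim, 67 mm above its underside; axes as the pot's
- egg: hard-boiled quail egg, speckled, a ball 30 mm across, about 18 g, at the start lying loose in the pot. Origin: its centre. Axes mean nothing: it rolls
- dish: round white ceramic dish with one stub handle, 0.15 kg, standing on the board; 117 mm across, rim 26 mm high. Floor dished: inside 6 mm above the underside at the centre, 10 mm at radius 28, 15 mm at radius 47, so the egg settles near the middle, its centre about 21 mm above the underside. Origin: centre of the underside; z up; x from the centre along the handle
- dish_grip (a point): grip point in the dish's handle, a bar 16 mm wide and 14 mm thick reaching 127 mm from the dish's centre. The point is 92 mm from the centre, mid-bar, 20 mm above the dish's underside; axes as the dish's. At the start the handle points along the board, to the robot's right
- board: wooden chopping board lying fixed on the worktop, 190 mm (its x) by 270 mm (its y), 21 mm thick. Origin: centre of the underside; z up; y along its long sides; x from its near long edge (robot's side) to the far one. Wall cabinets hang about 0.56 m above the back of the worktop and a tall fridge stands to its right: keep the arm clear of them
- garlic: garlic bulb, 54 mm, leave it alone. Origin: centre of the underside
- tea_glass: tulip-shaped tea glass, 53 mm wide, 91 mm high, leave it alone. Origin: centre of the underside
- lemon: lemon, 78x55x56 mm, leave it alone. Origin: centre of the underside

How it is judged:
By the outcome, as a careful person would: the job done as asked, in the order asked, and still so for the second after the job is handed in, while the arm keeps its last pose, push and grip.
It also fails if it takes over 69 s, if anything falls off the work surface, if the arm or the gripper's body presses on something with over 40 N, if the wrist force passes 120 N, or if a joint passes its speed limit or range.

ROBOT

A 7-joint arm with a two-finger parallel gripper is mounted at the origin on a cart in front of the work surface, level with it; the furniture and walls round the work are solid. World frame = base frame: x ahead of the robot, y to its left, z up, the work surface at z = 0. Lengths are in m, angles in rad, forces in N, time in s.
With the tool pointing down it reaches from about 0.4 to 0.875 m from the base axis. Payload 19.3 kg.
Tool frame: the origin (TCP) lies midway between the tips of the shut fingers; the grasp point (between the pads) lies 19 mm behind it (bot.pinch_z is the distance from the TCP to the grasp point, in m); z points along the fingers, y is the line along which they close (so a half turn about z gives the same grasp; the last joint's range is limited). The gripper opens to 85 mm and grips with 20 to 120 N. Pads are 22 mm wide; open, the fingers measure 114 mm over their backs; the gripper's body (76 mm by 85 mm) begins 54 mm behind the grasp point. The pads swing forward as they close: fully open they stand 13 mm farther back than shut.
Start: joints at [-1.176, 0.521, -0.036, 1.599, 0.021, 1.021, -0.113], TCP at [0.28, 0.559, 0.231] pointing down, gripper open.
Joint ranges: [-2.91, 2.91], [-0.3, 2.13], [-1.5, 1.42], [0.17, 2.43], [-1.26, 4.41], [0.16, 1.93], [-2.52, 2.52]. Speed limits (rad/s): [1.89, 1.89, 2.39, 2.39, 3.01, 3.01, 3.01].

INTERFACE

Orientations are given as [roll, pitch, yaw] about the fixed x, y, z axes, in that order (R = Rz(yaw) Ry(pitch) Rx(roll)).
In Python, from workcell import observe, viewer, bot gives the robot as it stands. The module is installed in compiled form; this text tells all that it offers.
- The arm moves only by the tool play_rows, never from a script. Its argument "motion" is a list of rows, each a list of 7 numbers: the shift along the tool's x, y, z in cm, then the turn, a rotation vector about the tool's x, y, z in rad, then the opening, from -1 (shut) to 1 (fully open), so that 0 is half open. A call has exactly 5 rows; each row is the pose to reach, as a shift and turn from the pose commanded when the call began, along the tool's axes at that moment; what a row does not reach only later rows make up. A row lasts 1/10 s, in which the tool goes at most 50 mm and 8.59 degrees, less where a joint would pass 70% of its speed; a pose out of reach is approached as far as the arm can. A call with a gripper value outside its range is refused whole. The fingers move at their own pace and stop on an object; "squeeze" is the grip in N (left out, the last holds). Time passes only in rows, so rows that repeat a pose let the fingers close, or fill a call up. It gives the time, the measured TCP pose, the force, the opening and the grip force at its end, in the units of the state.
- observe(): the state, without advancing time (a new reading comes with each control period).
- viewer.grab_frame(name): name is "scene" or "top" or "wrist"; returns (picture, depth): 480x640x3 uint8, red, green, blue; 480x640 float32, m along the optical axis (not along the pixel's ray), 0 where there is no reading.
- viewer.camera_info(name): a dict with "fx", "fy", "cx", "cy" (pixels), "k1" (the pictures are not rectified: a ray, as slopes to the right and down, at radius r is drawn at 1 + k1 r^2 times it, then the intrinsics apply), "R" (3x3) and "t" (3): a world point X has camera coordinates R X + t. Camera axes: x right, y down, z forward; pixel columns grow to the right and rows downward; lengths in m; the calibration is good to about 2 mm. A picture is of the moment at which its call begins: read the wrist's pose just before it. camera_info takes no time and is no camera call; for the wrist camera it gives the pose at the moment of the call.
- bot.job_done(): hands the job in; it is judged then, once.
The state is a dict: "clock": time; "qpos": joint angles; "qd": joint speeds; "joint_efforts": joint torques, N m; "position": TCP position; "tool_rot": TCP orientation; "force": force on the tool from outside, world axes, zero at the start; "moment": the same for the moment, N m; "grip_width": finger opening in m; "finger_force": force on a finger pad.
Only numpy, scipy, OpenCV 4.12 (cv2) and the standard library are available. Lean on these libraries where they do the work, as an engineer would, in place of code of your own. Each camera call takes 0.05 s, during which the arm holds its last target. There are 200 camera calls.

## Working session

There is one attempt and no reset: what is moved stays moved. The work goes in short steps, Python scripts to look and compute and a tool call to move; the robot and the scene stay as the last step left them, time stands still between calls to the robot, and variables do not carry over. Pictures are saved under pics/ and viewed, at most 10 in all, crops included, and the job is handed in when it is done.

Besides the shell and the picture viewer there is one more tool, called after "Emit:" by a JSON object that holds its "fn" and its "kwargs". play_rows: Moves the arm, as the interface text tells. Its arguments: {"type":"object","properties":{"motion":{"type":"array"},"squeeze":{"type":"number"}},"required":["motion"]}

```bash
mkdir -p pics; cat > h.py <<'E'
import numpy as np, cv2, json
from scipy.spatial.transform import Rotation as Ro
from workcell import observe, viewer, bot
def rays(info,uv):
    uv=np.atleast_2d(np.array(uv,float)); d=np.c_[(uv[:,0]-info['cx'])/info['fx'],(uv[:,1]-info['cy'])/info['fy']]
    s=d.copy()
    for _ in range(20): s=d/(1+info['k1']*(s**2).sum(1,keepdims=True))
    R=np.array(info['R']);t=np.array(info['t'])
    return -R.T@t, np.c_[s,np.ones(len(s))], R
def onplane(info,uv,z):
    c,s,R=rays(info,uv); w=s@R; return c+w*((z-c[2])/w[:,2])[:,None]
def cloud(info,depth,uv):
    uv=np.atleast_2d(uv).astype(int); c,s,R=rays(info,uv)
    return c+(s*depth[uv[:,1],uv[:,0]][:,None])@R
def rel(p,R):
    """from current commanded pose (measured) to target: cm shift in tool, rotvec"""
    o=observe(); R0=Ro.from_euler('xyz',o['tool_rot'])
    return R0.inv().apply(np.array(p)-o['position'])*100, (R0.inv()*R).as_rotvec()
E
python3 - <<'E'
from h import *
ims=[]
for n in('scene','top'):
    i=viewer.camera_info(n); p,d=viewer.grab_frame(n); np.savez(n+'.npz',p=p,d=d); cv2.imwrite(f'pics/{n}.png',p[:,:,::-1])
    R=np.array(i['R']); print(n,i['fx'],i['k1'],-R.T@i['t'],R[2])
o=observe(); print(o); print(bot.pinch_z)
E
```

```text
scene 573.6939991457764 -0.09834520946001649 [-0.18599849 -0.96154772  0.7471008 ] [ 0.54335858  0.6698226  -0.50606239]
top 444.368248762197 0.017280929146682698 [ 0.46845559 -0.04440959  0.9358631 ] [ 0.09111667  0.00379717 -0.99583298]
{'clock': 0.1, 'qpos': array([-1.17621783,  0.52194956, -0.03635299,  1.59990647,  0.02118478,
        1.02109588, -0.11280907]), 'qd': array([-0.00100892, -0.00221765, -0.00053373, -0.00198814,  0.00051429,
       -0.00062654, -0.00095854]), 'joint_efforts': array([ 4.60773648e-03, -9.28476977e+01,  1.98440887e+00, -3.70538414e+01,
        1.81909895e-02,  5.32575912e-03, -9.85448565e-06]), 'position': array([0.28002661, 0.55844522, 0.23080196]), 'tool_rot': array([-3.14061826e+00,  4.11170081e-05,  2.67680753e+00]), 'force': array([-0.2434621 , -0.37322613, -0.24796002]), 'moment': array([0.03678554, 0.05367167, 0.03324667]), 'finger_force': 0.0, 'grip_width': 0.08562769037253422}
0.0187
```

View pics/scene.png

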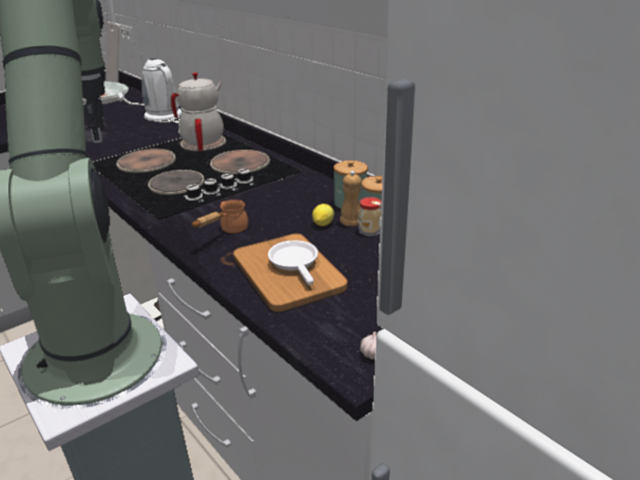

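View pics/top.png

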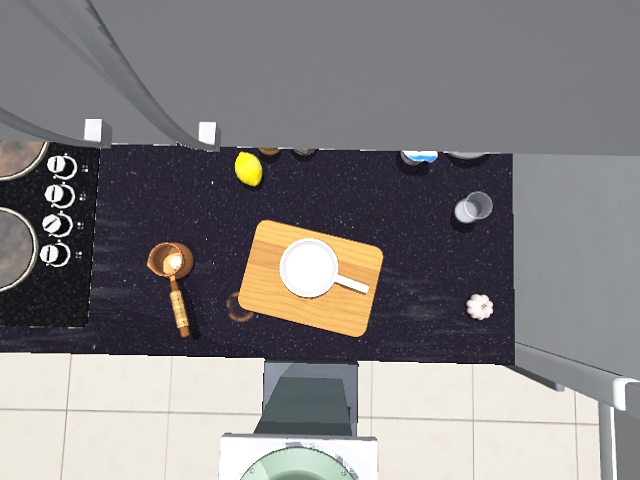

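Top view: pot bowl at (172,261) with its handle ending near (184,333). The dish is centred at (308,268) with the handle tip at (368,290), and the board spans (240,220) to (383,335). Lemon (249,169), glass (472,208) and garlic (479,307) are clear of the work. Next I'll measure pot, dish and board.

```bash
python3 - <<'E'
from h import *
z=np.load('top.npz');p,d=z['p'],z['d'];i=viewer.camera_info('top')
hsv=cv2.cvtColor(p,cv2.COLOR_RGB2HSV).astype(int)
v,u=np.mgrid[0:480,0:640]
box=lambda a,b,c,e:(u>a)&(u<b)&(v>c)&(v<e)
uv=np.c_[u.ravel(),v.ravel()]; X=cloud(i,d,uv).reshape(480,640,3)
H,S,V=hsv[...,0],hsv[...,1],hsv[...,2]
# board
b=box(230,392,212,345)&(S>80)&(H>5)&(H<25)&(V>110)
b|=box(275,375,236,300)&(S<60)&(V>110)
n,l,st,_=cv2.connectedComponentsWithStats(b.astype(np.uint8)); k=1+st[1:,4].argmax(); b=l==k
c=cv2.findContours(b.astype(np.uint8),0,1)[0]; c=max(c,key=cv2.contourArea)
P=onplane(i,c[:,0],0.021)
r=cv2.minAreaRect((P[:,:2]*1000).astype(np.float32)); print('board',r)
# dish
w=box(270,375,232,302)&(S<60)&(V>110)
n,l,st,_=cv2.connectedComponentsWithStats(w.astype(np.uint8)); w=l==1+st[1:,4].argmax()
bowl=cv2.morphologyEx(w.astype(np.uint8),cv2.MORPH_OPEN,cv2.getStructuringElement(2,(31,31)))
c=max(cv2.findContours(bowl,0,1)[0],key=cv2.contourArea)
P=onplane(i,c[:,0],0.047)[:,:2]; (dc,dr)=cv2.minEnclosingCircle((P*1000).astype(np.float32)); print('dish',dc,dr, P.mean(0))
h=w&(np.hypot(u-308,v-268)>34)&(u>330); ph=onplane(i,np.c_[u[h],v[h]],0.046)[:,:2]
q=ph.mean(0)*1000; print('dish handle mean',q, 'yaw',np.arctan2(q[1]-dc[1],q[0]-dc[0]), 'fit',cv2.fitLine(ph.astype(np.float32),2,0,.01,.01).ravel(), 'tip',np.hypot(*(ph*1000-dc).T).max())
print('dish depth z',np.percentile(X[w][:,2],[1,10,50,90,99]))
# pot
m=box(140,200,235,345)&(S>70)&(V>60)&((H<25)|(H>170))|(box(140,200,235,345)&(X[...,2]>0.03))
n,l,st,_=cv2.connectedComponentsWithStats(m.astype(np.uint8)); m=l==1+st[1:,4].argmax()
Y=X[m]; Y=Y[Y[:,2]>0.03]
print('pot n',len(Y), np.percentile(Y[:,2],[5,50,95,99]))
rim=Y[(Y[:,2]>0.058)&(Y[:,2]<.075)&(Y[:,0]>0.47)]
print('rim enclosing',cv2.minEnclosingCircle((rim[:,:2]*1000).astype(np.float32)),rim.mean(0))
hd=m&(v>283); ph=onplane(i,np.c_[u[hd],v[hd]],0.07)[:,:2]; hz=X[hd]
print('handle fit',cv2.fitLine(ph.astype(np.float32),2,0,.01,.01).ravel(), ph.min(0),ph.max(0)); 
print('handle z',[(round(float(x),3),round(float(np.median(hz[abs(hz[:,0]-x)<.006][:,2])),4)) for x in np.arange(hz[:,0].min(),hz[:,0].max(),.012) if (abs(hz[:,0]-x)<.006).any()])
E
python3 - <<'E'
import cv2
a=cv2.imread('pics/top.png')[225:350,130:210]
b=cv2.imread('pics/scene.png')[190:250,180:260]
cv2.imwrite('pics/c.png',cv2.hconcat([cv2.resize(a,(320,500)),cv2.resize(b,(480,500))]))
E
```

```text
board ((478.8424377441406, -10.09967041015625), (282.2815246582031, 190.3082733154297), 77.48934936523438)
dish (497.0533142089844, -12.44281005859375) 59.325279235839844 [ 0.49696102 -0.01203392]
dish handle mean [ 465.06420355 -103.03400191] yaw -1.9102435211745084 fit [ 0.32582116  0.9454314   0.4650642  -0.103034  ] tip 125.81968642389577
dish depth z [0.02122022 0.03009571 0.03641999 0.04827299 0.05127314]
pot n 1283 [0.03206739 0.06745143 0.08516445 0.08803811]
rim enclosing ((502.3935546875, 266.5360412597656), 35.026668548583984) [0.50410178 0.27652991 0.06520843]
handle fit [0.95882463 0.28399888 0.40744355 0.23361535] [0.35730883 0.21249948] [0.45792981 0.25526686]
handle z [(0.35, 0.0001), (0.362, 0.0838), (0.374, 0.0833), (0.386, 0.0832), (0.398, 0.0818), (0.41, 0.0796), (0.422, 0.0778), (0.434, 0.0757), (0.446, 0.0709), (0.458, 0.0662)]
```

View pics/c.png

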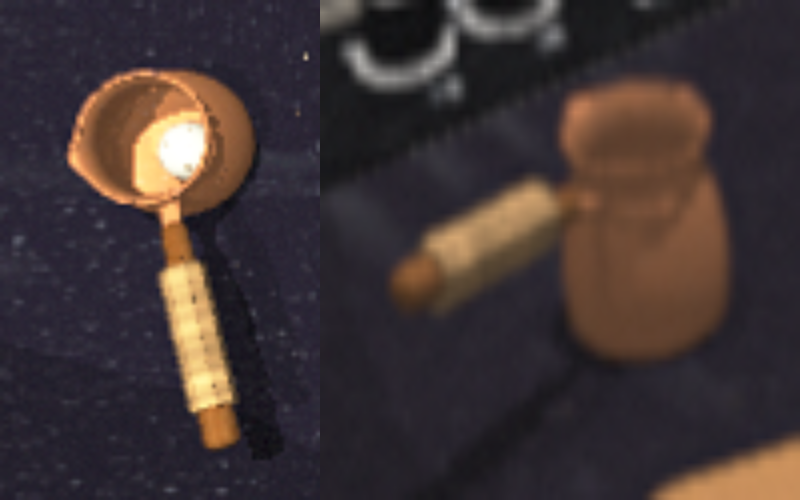

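The crop shows the mouth rim circle centred near (166.5,259.6), with the spout on the left and the egg inside. The cork sleeve runs from (175.5,291) to (183,327.5), middle (179.3,309.3).

```bash
cat >> h.py <<'E'
def frame(x,z):
    x=np.array(x)/np.linalg.norm(x); z=np.array(z)-np.dot(z,x)*x; z/=np.linalg.norm(z)
    return Ro.from_matrix(np.c_[x,np.cross(z,x),z])
def potpose(G,yaw,roll,tilt):
    """tool for sleeve mid at G, pot y azimuth yaw, pot rolled right by roll, tool tilted (body left) by tilt in pot; returns R (tool x = away from bowl)"""
    P=Ro.from_euler('z',yaw-np.pi/2)*Ro.from_euler('y',roll)
    s=P.apply([0,np.cos(.153),-np.sin(.153)])
    z=P.apply([np.sin(tilt),0,-np.cos(tilt)])
    return frame(-s,z)
def show(name,p,R):
    c,r=rel(p,R); print(name,'cm',c.round(2),'rot',r.round(3),'deg',round(float(np.degrees(np.linalg.norm(r))),1),'world',np.round(p,4))
E
python3 - <<'E'
from h import *
i=viewer.camera_info('top')
M=onplane(i,(166.5,259.6),.067)[0]; G=onplane(i,(179.3,309.3),.0805)[0]
d=(M-G)[:2]; print('M',M,'G',G,'dist',np.linalg.norm(d)); yaw=np.arctan2(d[1],d[0]); print('yaw',yaw)
G[2]=.07
px=[(260,220),(383,247),(362,335),(240,303)]; print('board corners',onplane(i,px,.021).round(3))
R=potpose(G,yaw,0,np.pi/4); a=R.apply([0,0,1])
for b in (.12,0): show(f'back {b}',G-a*b+a*bot.pinch_z,R)
E
```

```text
M [0.50480854 0.26481584 0.067     ] G [0.41029668 0.2303479  0.0805    ] dist 0.10060084688594183
yaw 0.34970517802036183
board corners [[ 0.593  0.092  0.021]
 [ 0.543 -0.164  0.021]
 [ 0.363 -0.123  0.021]
 [ 0.422  0.127  0.021]]
back 0.12 cm [-21.86 -17.75   9.06] rot [ 0.806 -0.186 -0.829] deg 67.1 world [0.3958 0.3018 0.1404]
back 0 cm [-27.18 -24.53  17.4 ] rot [ 0.806 -0.186 -0.829] deg 67.1 world [0.413  0.2172 0.057 ]
```

Emit:
{"fn": "play_rows", "kwargs": {"motion": [[-2,-2,0.5,0.08,-0.02,-0.08,0.4],[-5,-4,1.5,0.16,-0.04,-0.17,0.4],[-8,-6.5,2.5,0.25,-0.06,-0.25,0.4],[-11,-9,3.5,0.33,-0.08,-0.33,0.4],[-13,-11,4.5,0.4,-0.1,-0.41,0.4]]}}

```text
clock: 0.6
position: [0.3486, 0.3997, 0.1859]
tool_rot: [-2.728, 0.014, 3.097]
force: [0.3, 0.3, -0.6]
grip_width: 0.0601
finger_force: 0.0
```

```bash
python3 - <<'E'
from h import *
G=np.array([.4103,.2303,.07]);yaw=.35
R=potpose(G,yaw,0,np.pi/4); a=R.apply([0,0,1]); print(observe()['qpos'].round(2))
show('back',G-a*.12+a*bot.pinch_z,R)
E
```

```text
[-1.05  0.62 -0.04  1.63  0.22  1.27  0.33]
back cm [-5.09 -6.92  8.08] rot [ 0.399 -0.088 -0.421] deg 33.6 world [0.3958 0.3017 0.1404]
```

Emit:
{"fn": "play_rows", "kwargs": {"motion": [[-1,-1.4,1.6,0.08,-0.02,-0.08,0.4],[-2,-2.8,3.2,0.16,-0.035,-0.17,0.4],[-3,-4.2,4.8,0.24,-0.05,-0.25,0.4],[-4,-5.6,6.4,0.32,-0.07,-0.34,0.4],[-5.1,-6.9,8.1,0.4,-0.09,-0.42,0.4]]}}

```text
clock: 1.1
position: [0.3947, 0.3037, 0.1398]
tool_rot: [-2.351, -0.151, -2.789]
force: [-0.3, 0.5, 0.7]
grip_width: 0.0598
finger_force: 0.0
```

```bash
python3 - <<'E'
from h import *
G=np.array([.4103,.2303,.07]);yaw=.35
R=potpose(G,yaw,0,np.pi/4); a=R.apply([0,0,1]); print(observe()['qpos'].round(2))
show('back',G-a*.12+a*bot.pinch_z,R); show('grasp',G+a*bot.pinch_z,R)
i=viewer.camera_info('wrist');p,d=viewer.grab_frame('wrist');cv2.imwrite('pics/w1.png',p[:,:,::-1])
v,u=np.mgrid[0:480:2,0:640:2];uv=np.c_[u.ravel(),v.ravel()];X=cloud(i,d,uv)[d[uv[:,1],uv[:,0]]>0]
ax=np.array([np.cos(yaw),np.sin(yaw),0]);lt=np.array([-ax[1],ax[0],0])
q=X-G; y=q@ax; l=q@lt; k=(abs(y)<.045)&(abs(l)<.03)&(X[:,2]>.035)
for a0 in np.arange(-.04,.04,.01):
    s=k&(y>=a0)&(y<a0+.01)
    if s.sum()>5: print(round(a0+.005,3),s.sum(),'lat min/max',np.percentile(l[s],[2,98]).round(4),'z max',np.percentile(X[s,2],98).round(4),'min',np.percentile(X[s,2],2).round(4))
E
```

```text
[-1.07  0.78 -0.03  1.69  0.5   1.38  0.61]
back cm [-0.02 -0.2   0.11] rot [-0.     0.003  0.   ] deg 0.2 world [0.3958 0.3017 0.1404]
grasp cm [ 0.02 -0.2  12.11] rot [-0.     0.003  0.   ] deg 0.2 world [0.413  0.2171 0.057 ]
-0.035 145 lat min/max [0.0012 0.016 ] z max 0.0854 min 0.0699
-0.025 162 lat min/max [0.002 0.016] z max 0.0848 min 0.0697
-0.015 146 lat min/max [0.002  0.0162] z max 0.0833 min 0.0689
-0.005 149 lat min/max [0.0012 0.0157] z max 0.0819 min 0.0677
0.005 141 lat min/max [0.0016 0.0157] z max 0.0803 min 0.0658
0.015 142 lat min/max [0.0015 0.0155] z max 0.0785 min 0.0642
0.025 133 lat min/max [0.0011 0.0156] z max 0.077 min 0.0623
0.035 92 lat min/max [0.0012 0.0153] z max 0.0754 min 0.0607
```

View pics/w1.png

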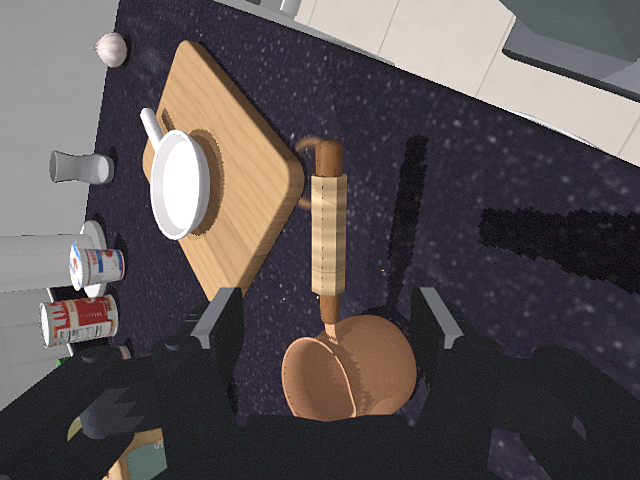

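The wrist view shows the sleeve at (329,235), nearly centred between the fingers, and measures it about 5 mm left of the top-camera estimate. I'll use the wrist reading.

```bash
python3 - <<'E'
from h import *
yaw=.35
G=np.array([.4103,.2303,.0708])+.005*np.array([-np.sin(yaw),np.cos(yaw),0]); print(G)
R=potpose(G,yaw,0,np.pi/4); a=R.apply([0,0,1])
show('grasp',G+a*bot.pinch_z,R)
E
```

```text
[0.40858551 0.23499686 0.0708    ]
grasp cm [-0.07  0.21 11.35] rot [-0.008  0.002  0.008] deg 0.7 world [0.4113 0.2218 0.0578]
```

Emit:
{"fn": "play_rows", "kwargs": {"motion": [[0,0.2,3,-0.008,0.002,0.008,0.4],[0,0.2,6,-0.008,0.002,0.008,0.4],[0,0.2,9,-0.008,0.002,0.008,0.4],[-0.1,0.2,10.5,-0.008,0.002,0.008,0.4],[-0.1,0.2,11.3,-0.008,0.002,0.008,0.4]], "squeeze": 60}}

```text
clock: 1.65
position: [0.411, 0.2261, 0.0595]
tool_rot: [-2.36, -0.144, -2.801]
force: [-0.3, 0.3, -0.1]
grip_width: 0.0595
finger_force: 0.0
```

Emit:
{"fn": "play_rows", "kwargs": {"motion": [[0,0,0,0,0,0,0.1],[0,0,0,0,0,0,-0.2],[0,0,0,0,0,0,-0.4],[0,0,0,0,0,0,-0.5],[0,0,0,0,0,0,-0.6]], "squeeze": 60}}

```text
clock: 2.15
position: [0.411, 0.2269, 0.0602]
tool_rot: [-2.36, -0.144, -2.799]
force: [-0.8, 0.1, 3.2]
grip_width: 0.0184
finger_force: 58.5
```

Emit:
{"fn": "play_rows", "kwargs": {"motion": [[0,0,0,0,0,0,-1],[0,0,0,0,0,0,-1],[0,0,0,0,0,0,-1],[0,0,0,0,0,0,-1],[0,0,0,0,0,0,-1]], "squeeze": 60}}

```text
clock: 2.65
position: [0.4109, 0.2265, 0.0599]
tool_rot: [-2.36, -0.145, -2.799]
force: [-1.1, 0.3, 4.5]
grip_width: 0.0184
finger_force: 58.8
```

```bash
python3 - <<'E'
from h import *
o=observe();yaw=.35
R=potpose(0,yaw,0,np.pi/4); R0=Ro.from_euler('xyz',o['tool_rot']); a=R0.apply([0,0,1])
print(o['qpos'].round(2), 'G meas',o['position']-a*bot.pinch_z, 'pose err',(R0.inv()*R).as_rotvec().round(3), o['force'])
print('world up 1cm in tool', R0.inv().apply([0,0,1]).round(3))
z=np.load('top.npz');p,d=z['p'],z['d'];i=viewer.camera_info('top')
hsv=cv2.cvtColor(p,cv2.COLOR_RGB2HSV).astype(int);v,u=np.mgrid[0:480,0:640]
w=(hsv[...,1]>80)&(hsv[...,0]>5)&(hsv[...,0]<25)&(hsv[...,2]>130)
def edge(pts):
    P=onplane(i,pts,.021)[:,:2].astype(np.float32); f=cv2.fitLine(P,2,0,.01,.01).ravel(); return f
far=[(c,np.where(w[212:300,c])[0][0]+212) for c in range(272,372,4)]
right=[(np.where(w[r,330:400])[0][-1]+330,r) for r in range(258,326,4)]
near=[(c,np.where(w[280:350,c])[0][-1]+280) for c in range(262,352,4)]
left=[(np.where(w[r,230:300])[0][0]+230,r) for r in range(232,285,4)]
for n,e in zip('far right near left'.split(),(far,right,near,left)):
    f=edge(e); print(n,f.round(4),'ang',np.degrees(np.arctan2(f[1],f[0])).round(2))
E
```

```text
[-1.    0.85 -0.    1.84  0.58  1.15  0.54] G meas [0.40823835 0.23957628 0.07306623] pose err [ 0.011  0.001 -0.011] [-1.05805664  0.31532552  4.48672479]
world up 1cm in tool [ 0.144 -0.697 -0.702]
far [ 0.1898  0.9818  0.5713 -0.0329] ang 79.06
right [ 0.9775 -0.211   0.4547 -0.1472] ang -12.18
near [ 0.2162  0.9764  0.3826 -0.0091] ang 77.51
left [ 0.9762 -0.2169  0.514   0.1132] ang -12.53
```

Gripped (18.4 mm, 59 N). Board centre comes out at about (0.478,-0.016), with its x axis at -12°. Next I'll plan the carry.

```bash
cat >> h.py <<'E'
OFF=.0138
def potT(G,yaw,roll):
    R=potpose(0,yaw,roll,np.pi/4); return np.array(G)+R.apply([0,0,OFF]),R
def plan(wps):
    o=observe(); p0=o['position'];R0=Ro.from_euler('xyz',o['tool_rot']); print(o['clock'],o['qpos'].round(2),o['force'].round(1))
    for n,(p,R) in wps:
        c=R0.inv().apply(p-p0)*100; r=(R0.inv()*R).as_rotvec(); print(n,'cm',c.round(2),'rot',r.round(3),'deg',round(float(np.degrees(np.linalg.norm(r))),1),'p',p.round(3)); p0,R0=p,R
E
python3 - <<'E'
from h import *
plan([('lift',potT([.4086,.235,.2],.35,0)),('over',potT([.396,0,.2],0,0)),('r40',potT([.396,0,.17],0,np.radians(38))),('r75',potT([.396,0,.14],0,np.radians(75)))])
E
```

```text
2.65 [-1.    0.85 -0.    1.84  0.58  1.15  0.54] [-1.1  0.3  4.5]
lift cm [ 1.95 -9.17 -9.08] rot [ 0.011  0.001 -0.011] deg 0.9 p [0.411 0.225 0.19 ]
over cm [  9.46 -14.1   16.34] rot [-0.053  0.246  0.243] deg 20.1 p [ 0.395 -0.01   0.19 ]
r40 cm [-0.52  2.95  1.79] rot [-0.655 -0.072 -0.071] deg 38.0 p [ 0.395 -0.002  0.156]
r75 cm [-0.42  1.19  2.68] rot [-0.638 -0.07  -0.069] deg 37.0 p [0.395 0.007 0.128]
```

Emit:
{"fn": "play_rows", "kwargs": {"motion": [[0.2,-0.8,-0.8,0,0,0,-1],[0.6,-2.8,-2.8,0,0,0,-1],[1.1,-5.2,-5.2,0,0,0,-1],[1.7,-7.8,-7.7,0,0,0,-1],[2,-9.2,-9.1,0.01,0,-0.01,-1]]}}

```text
clock: 3.15
position: [0.4105, 0.225, 0.1937]
tool_rot: [-2.353, -0.149, -2.792]
force: [0.4, 0.4, -3.3]
grip_width: 0.0182
finger_force: 58.8
```

Emit:
{"fn": "play_rows", "kwargs": {"motion": [[0.3,-0.5,0.6,0,0.01,0.01,-1],[1,-1.5,1.7,-0.01,0.03,0.03,-1],[2,-3,3.4,-0.015,0.06,0.06,-1],[3.2,-4.8,5.5,-0.02,0.09,0.09,-1],[4.5,-6.7,7.7,-0.025,0.12,0.12,-1]]}}

```text
clock: 3.65
position: [0.4016, 0.1112, 0.1903]
tool_rot: [-2.35, -0.152, -2.968]
force: [1.1, -0.4, -2.5]
grip_width: 0.0186
finger_force: 58.9
```

```bash
python3 - <<'E'
from h import *
plan([('over',potT([.396,0,.2],0,0)),('r40',potT([.396,0,.17],0,np.radians(38))),('r75',potT([.396,0,.14],0,np.radians(75)))])
E
```

```text
3.65 [-0.87  0.57  0.06  1.98  0.53  1.27  0.65] [ 1.1 -0.4 -2.5]
over cm [ 2.76 -7.99  8.68] rot [-0.027  0.123  0.12 ] deg 10.0 p [ 0.395 -0.01   0.19 ]
r40 cm [-0.52  2.95  1.79] rot [-0.655 -0.072 -0.071] deg 38.0 p [ 0.395 -0.002  0.156]
r75 cm [-0.42  1.19  2.68] rot [-0.638 -0.07  -0.069] deg 37.0 p [0.395 0.007 0.128]
```

Emit:
{"fn": "play_rows", "kwargs": {"motion": [[0.7,-2,2.2,-0.007,0.03,0.03,-1],[1.4,-4,4.3,-0.014,0.06,0.06,-1],[2,-5.8,6.3,-0.02,0.09,0.09,-1],[2.5,-7.2,7.8,-0.025,0.11,0.11,-1],[2.8,-8,8.7,-0.027,0.12,0.12,-1]]}}

```text
clock: 4.15
position: [0.3946, -0.01, 0.1909]
tool_rot: [-2.351, -0.15, -3.14]
force: [0.0, -0.6, -2.3]
grip_width: 0.0183
finger_force: 58.9
```

Emit:
{"fn": "play_rows", "kwargs": {"motion": [[-0.1,0.4,0.2,-0.08,-0.01,-0.01,-1],[-0.2,0.9,0.6,-0.2,-0.025,-0.025,-1],[-0.3,1.6,1,-0.34,-0.04,-0.04,-1],[-0.4,2.3,1.4,-0.48,-0.055,-0.055,-1],[-0.5,2.9,1.8,-0.6,-0.07,-0.07,-1]]}}

```text
clock: 4.65
position: [0.3957, 0.0002, 0.1576]
tool_rot: [-2.97, -0.118, -3.04]
force: [-0.6, 0.8, -4.1]
grip_width: 0.0186
finger_force: 58.8
```

```bash
python3 - <<'E'
from h import *
plan([('r70',potT([.396,0,.14],0,np.radians(70))),('r70 low',potT([.396,0,.092],0,np.radians(70))),('r90',potT([.396,0,.092],0,np.radians(90))),('r110',potT([.396,0,.092],0,np.radians(110)))])
i=viewer.camera_info('top');p,d=viewer.grab_frame('top');cv2.imwrite('pics/t2.png',p[200:360,130:400,::-1].repeat(2,0).repeat(2,1))
E
```

```text
4.65 [-0.29  0.35  0.02  2.17  0.2   0.78  1.25] [-0.6  0.8 -4.1]
r70 cm [-0.29  1.06  2.86] rot [-0.602 -0.06  -0.052] deg 34.8 p [0.395 0.006 0.127]
r70 low cm [-0.25 -2.02  4.35] rot [0. 0. 0.] deg 0.0 p [0.395 0.006 0.079]
r90 cm [-0.04  0.47 -0.08] rot [-0.345 -0.038 -0.037] deg 20.0 p [0.395 0.01  0.082]
r110 cm [-0.04  0.47 -0.08] rot [-0.345 -0.038 -0.037] deg 20.0 p [0.395 0.012 0.086]
```

View pics/t2.png

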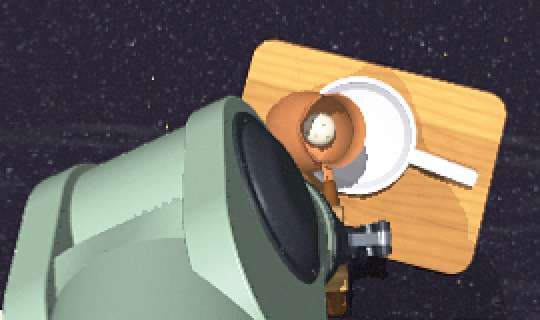

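The top crop shows the egg in the tilted pot, with the mouth at about crop (335,128) over the left half of the dish (centre about (366,135)), as planned.

Emit:
{"fn": "play_rows", "kwargs": {"motion": [[-0.1,0.2,0.5,-0.12,-0.01,-0.01,-1],[-0.1,0.4,1.1,-0.24,-0.025,-0.02,-1],[-0.2,0.6,1.7,-0.36,-0.035,-0.03,-1],[-0.3,0.9,2.3,-0.48,-0.05,-0.04,-1],[-0.3,1.1,2.9,-0.6,-0.06,-0.05,-1]]}}

```text
clock: 5.2
position: [0.3941, 0.006, 0.1272]
tool_rot: [2.718, -0.055, -2.999]
force: [0.2, 0.4, -4.0]
grip_width: 0.0184
finger_force: 59.2
```

Emit:
{"fn": "play_rows", "kwargs": {"motion": [[-0.1,-0.3,0.6,0,0,0,-1],[-0.1,-0.8,1.7,0,0,0,-1],[-0.2,-1.3,2.8,0,0,0,-1],[-0.2,-1.7,3.6,0,0,0,-1],[-0.2,-1.9,4.1,0,0,0,-1]]}}

```text
clock: 5.7
position: [0.3932, 0.0064, 0.0812]
tool_rot: [2.722, -0.058, -2.996]
force: [-0.2, 3.7, 3.2]
grip_width: 0.0184
finger_force: 59.8
```

```bash
python3 - <<'E'
from h import *
plan([('r90',potT([.396,0,.092],0,np.radians(90))),('r110',potT([.396,0,.092],0,np.radians(110)))])
i=viewer.camera_info('top');p,d=viewer.grab_frame('top')
s,_=viewer.grab_frame('scene'); cv2.imwrite('pics/t3.png',cv2.hconcat([p[210:350,200:400,::-1].repeat(2,0).repeat(2,1),s[180:320,190:390,::-1].repeat(2,0).repeat(2,1)]))
E
```

```text
5.7 [ 0.36  0.57 -0.28  2.18 -0.42  0.62  2.19] [-0.2  3.7  3.2]
r90 cm [-0.17  0.31  0.02] rot [-0.359 -0.044 -0.039] deg 20.9 p [0.395 0.01  0.082]
r110 cm [-0.04  0.47 -0.08] rot [-0.345 -0.038 -0.037] deg 20.0 p [0.395 0.012 0.086]
```

View pics/t3.png

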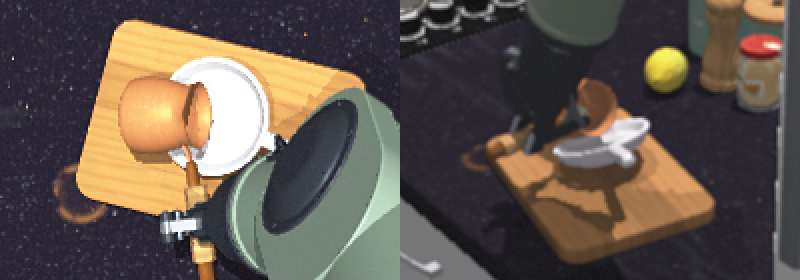

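The scene view shows the pot's belly pressing the dish rim and tilting the dish, so I came too low for this roll angle. Raising now.

Emit:
{"fn": "play_rows", "kwargs": {"motion": [[0.1,0.6,-1.2,0,0,0,-1],[0.1,0.9,-1.9,0,0,0,-1],[0.1,1.2,-2.6,0,0,0,-1],[0.2,1.3,-2.8,0,0,0,-1],[0.2,1.3,-2.8,0,0,0,-1]]}}

```text
clock: 6.3
position: [0.3932, 0.0052, 0.113]
tool_rot: [2.722, -0.057, -3.0]
force: [0.6, -0.4, -2.3]
grip_width: 0.0186
finger_force: 59.1
```

```bash
cat > dish.py <<'E'
from h import *
def dish():
    i=viewer.camera_info('top');p,d=viewer.grab_frame('top')
    hsv=cv2.cvtColor(p,cv2.COLOR_RGB2HSV).astype(int);v,u=np.mgrid[0:480,0:640]
    uv=np.c_[u.ravel(),v.ravel()];X=cloud(i,d,uv).reshape(480,640,3)
    w=(hsv[...,1]<60)&(hsv[...,2]>110)&(X[...,2]<.056)&(X[...,2]>.022)&(u>240)&(u<400)&(v>220)&(v<350)
    return i,p,d,X,w,u,v
E
python3 - <<'E'
from dish import *
plan([('r80',potT([.396,0,.115],0,np.radians(80))),('r90',potT([.396,0,.098],0,np.radians(90))),('r110',potT([.396,0,.092],0,np.radians(110)))])
i,p,d,X,w,u,v=dish()
rim=w&(X[...,2]>.042)
print(rim.sum(), X[rim][:,2].mean())
q=X[rim][:,:2]; 
from scipy.optimize import least_squares
r=least_squares(lambda c:np.hypot(*(q-c).T)-.0565,[.497,-.0125],loss='soft_l1',f_scale=.002); print('rim centre',r.x)
cv2.imwrite('pics/t4.png',p[210:350,230:400,::-1].repeat(4,0).repeat(4,1))
E
```

```text
6.3 [ 0.36  0.5  -0.27  2.16 -0.42  0.7   2.16] [ 0.6 -0.4 -2.3]
r80 cm [-0.22 -0.17  0.94] rot [-0.187 -0.022 -0.023] deg 10.9 p [0.395 0.008 0.104]
r90 cm [-0.07 -0.73  1.38] rot [-0.172 -0.019 -0.019] deg 10.0 p [0.395 0.01  0.088]
r110 cm [-0.04  0.05  0.34] rot [-0.345 -0.038 -0.037] deg 20.0 p [0.395 0.012 0.086]
531 0.04675557010610322
rim centre [ 0.49575303 -0.01574029]
```

View pics/t4.png

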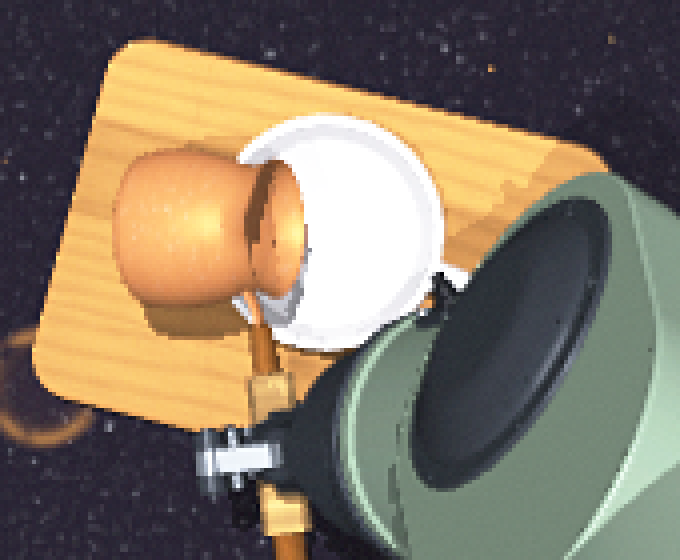

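The dish is flat again, centred at about (0.496,-0.016) (crop (335,232)), and the egg is still in the pot. Now I'll roll with height coordinated.

```bash
python3 - <<'E'
from h import *
def GG(yaw,z): 
    M=np.array([.4958,-.0157])+.012*np.array([-np.sin(yaw),np.cos(yaw)]); return [*(M-.101*np.array([np.cos(yaw),np.sin(yaw)])),z]
plan([('r82',potT(GG(-.1,.115),-.1,np.radians(82))),('r92',potT(GG(-.2,.1),-.2,np.radians(92))),('r110',potT(GG(-.2,.094),-.2,np.radians(110)))])
E
```

```text
6.35 [ 0.36  0.5  -0.27  2.16 -0.42  0.7   2.16] [ 0.7 -0.1 -3.1]
r82 cm [-0.45  0.46  1.14] rot [-0.226 -0.077  0.06 ] deg 14.1 p [0.396 0.015 0.104]
r92 cm [-0.48  0.11  1.75] rot [-0.173 -0.086  0.056] deg 11.5 p [0.4   0.026 0.091]
r110 cm [-0.04 -0.01  0.35] rot [-0.31  -0.034 -0.034] deg 18.0 p [0.4   0.029 0.088]
```

Emit:
{"fn": "play_rows", "kwargs": {"motion": [[-0.1,0.1,0.2,-0.05,-0.015,0.01,-1],[-0.2,0.2,0.5,-0.1,-0.03,0.025,-1],[-0.3,0.3,0.7,-0.15,-0.045,0.04,-1],[-0.4,0.4,1,-0.2,-0.065,0.05,-1],[-0.45,0.45,1.1,-0.225,-0.075,0.06,-1]]}}

```text
clock: 6.85
position: [0.3956, 0.0141, 0.1036]
tool_rot: [2.498, -0.024, -3.091]
force: [0.2, -0.4, -3.2]
grip_width: 0.0182
finger_force: 59.1
```

```bash
python3 - <<'E'
from h import *
def GG(yaw,z): 
    M=np.array([.4958,-.0157])+.012*np.array([-np.sin(yaw),np.cos(yaw)]); return [*(M-.101*np.array([np.cos(yaw),np.sin(yaw)])),z]
plan([('r92',potT(GG(-.2,.102),-.2,np.radians(92))),('r110',potT(GG(-.2,.094),-.2,np.radians(110)))])
E
```

```text
6.85 [ 0.58  0.61 -0.39  2.17 -0.61  0.71  2.38] [ 0.2 -0.4 -3.2]
r92 cm [-0.5   0.29  1.59] rot [-0.171 -0.087  0.053] deg 11.4 p [0.4   0.026 0.093]
r110 cm [-0.03 -0.16  0.48] rot [-0.31  -0.034 -0.034] deg 18.0 p [0.4   0.029 0.088]
```

Emit:
{"fn": "play_rows", "kwargs": {"motion": [[-0.1,0.1,0.3,-0.035,-0.018,0.01,-1],[-0.2,0.1,0.6,-0.07,-0.035,0.02,-1],[-0.3,0.2,1,-0.105,-0.05,0.03,-1],[-0.4,0.25,1.3,-0.14,-0.07,0.043,-1],[-0.5,0.3,1.6,-0.17,-0.087,0.053,-1]]}}

```text
clock: 7.35
position: [0.4001, 0.0267, 0.0929]
tool_rot: [2.33, 0.006, 3.096]
force: [-0.9, 0.1, -3.1]
grip_width: 0.019
finger_force: 59.1
```

```bash
python3 - <<'E'
from dish import *
def GG(yaw,z): 
    M=np.array([.4958,-.0157])+.012*np.array([-np.sin(yaw),np.cos(yaw)]); return [*(M-.101*np.array([np.cos(yaw),np.sin(yaw)])),z]
plan([('r110',potT(GG(-.2,.094),-.2,np.radians(110))),('r110b',potT(GG(-.3,.094),-.3,np.radians(110)))])
E
```

```text
7.35 [ 0.8   0.75 -0.56  2.19 -0.7   0.66  2.48] [-0.9  0.1 -3.1]
r110 cm [-0.   -0.22  0.47] rot [-0.313 -0.034 -0.032] deg 18.1 p [0.4   0.029 0.088]
r110b cm [-0.44  0.39  0.87] rot [ 0.005 -0.09   0.043] deg 5.7 p [0.405 0.038 0.088]
```

Emit:
{"fn": "play_rows", "kwargs": {"motion": [[0,0,0,-0.06,-0.007,-0.006,-1],[0,-0.1,0.1,-0.12,-0.014,-0.012,-1],[0,-0.1,0.2,-0.18,-0.02,-0.02,-1],[0,-0.2,0.3,-0.24,-0.027,-0.025,-1],[0,-0.2,0.4,-0.31,-0.034,-0.032,-1]]}}

```text
clock: 7.85
position: [0.4003, 0.0279, 0.0887]
tool_rot: [2.019, 0.052, 3.086]
force: [-0.3, 0.4, -2.9]
grip_width: 0.0187
finger_force: 59.2
```

```bash
python3 - <<'E'
from dish import *
def GG(yaw,z): 
    M=np.array([.4958,-.0157])+.012*np.array([-np.sin(yaw),np.cos(yaw)]); return [*(M-.101*np.array([np.cos(yaw),np.sin(yaw)])),z]
plan([('r110',potT(GG(-.2,.096),-.2,np.radians(110)))])
i,p,d,X,w,u,v=dish()
cv2.imwrite('pics/t5.png',p[210:350,230:400,::-1].repeat(4,0).repeat(4,1))
E
```

```text
7.85 [ 1.08  1.05 -0.78  2.11 -0.54  0.73  2.5 ] [-0.3  0.4 -2.9]
r110 cm [0.01 0.15 0.  ] rot [-0.003 -0.001  0.001] deg 0.2 p [0.4   0.029 0.09 ]
```

View pics/t5.png

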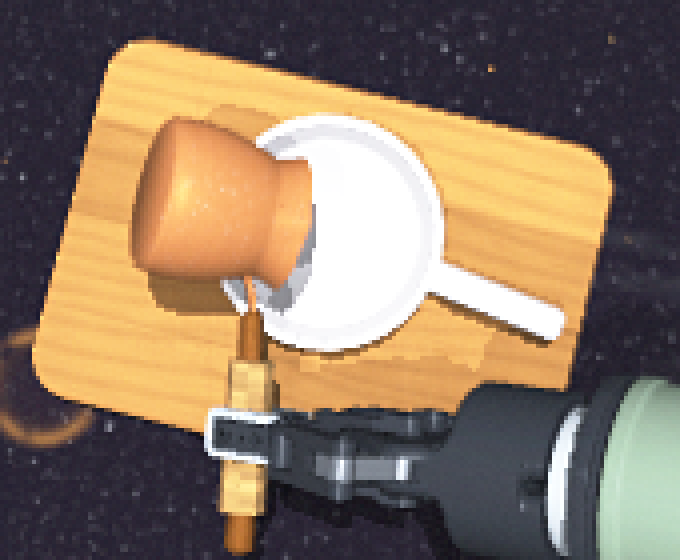

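At 110° the egg isn't visible in the dish yet; the lip is at crop (305,225). I'll roll a little more and look.

Emit:
{"fn": "play_rows", "kwargs": {"motion": [[0,0.1,0,-0.03,-0.003,-0.003,-1],[0,0.1,0,-0.06,-0.007,-0.006,-1],[0,0.1,0,-0.09,-0.01,-0.009,-1],[0,0.1,0,-0.09,-0.01,-0.009,-1],[0,0.1,0,-0.09,-0.01,-0.009,-1]]}}

```text
clock: 8.4
position: [0.4001, 0.0287, 0.0899]
tool_rot: [1.931, 0.064, 3.081]
force: [-0.6, -0.1, -2.4]
grip_width: 0.0186
finger_force: 59.3
```

```bash
python3 - <<'E'
from dish import *
i,p,d,X,w,u,v=dish()
k=(u>295)&(u<342)&(v>235)&(v<298)
print(observe()['qpos'].round(2)); 
hsv=cv2.cvtColor(p,cv2.COLOR_RGB2HSV).astype(int)
b=k&(np.hypot(X[...,0]-.4958,X[...,1]+.0157)<.046)&(X[...,2]>.042)&(X[...,2]<.06)
print(b.sum(), X[b].mean(0) if b.any() else '', np.c_[u[b],v[b]].mean(0) if b.any() else '', np.percentile(X[k&(np.hypot(X[...,0]-.4958,X[...,1]+.0157)<.046)][:,2],[5,50,90,99]))
cv2.imwrite('pics/t6.png',p[220:310,250:370,::-1].repeat(4,0).repeat(4,1))
E
```

```text
[ 1.13  1.13 -0.82  2.08 -0.51  0.77  2.5 ]
75 [ 0.49803542 -0.0163969   0.05321043] [310.58666667 266.66666667] [0.02954265 0.03503208 0.1268597  0.9358631 ]
```

View pics/t6.png

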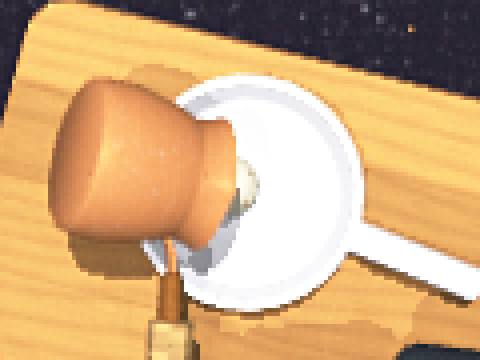

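The egg is in the dish near the middle, visible at crop (245,185) with its top at z≈0.055. Next: raise the pot, un-roll it and return it.

```bash
python3 - <<'E'
from h import *
r=np.radians
plan([('up',potT([.395,.016,.19],-.2,r(115))),('r78',potT([.396,.05,.2],-.1,r(78))),('r40',potT([.4,.1,.2],.05,r(40))),('r2',potT([.405,.17,.19],.2,r(4))),('over',potT([.4086,.235,.15],.35,0)),('down',potT([.4086,.235,.076],.35,0))])
E
```

```text
8.45 [ 1.13  1.13 -0.82  2.08 -0.51  0.77  2.5 ] [ 0.2 -0.7 -2.3]
up cm [-0.21  8.91 -3.36] rot [-0.001 -0.001  0.   ] deg 0.1 p [0.396 0.029 0.185]
r78 cm [0.24 1.32 2.54] rot [0.636 0.149 0.005] deg 37.4 p [0.395 0.057 0.188]
r40 cm [-0.54  3.34  2.37] rot [ 0.666  0.108 -0.077] deg 38.9 p [0.399 0.099 0.186]
r2 cm [-1.66  6.07 -0.06] rot [ 0.641  0.009 -0.072] deg 37.0 p [0.405 0.161 0.18 ]
over cm [-2.44  7.04 -1.38] rot [ 0.092 -0.094 -0.1  ] deg 9.5 p [0.411 0.225 0.14 ]
down cm [-1.13  5.2   5.14] rot [0. 0. 0.] deg 0.0 p [0.411 0.225 0.066]
```

Emit:
{"fn": "play_rows", "kwargs": {"motion": [[0,1,-0.4,0,0,0,-1],[0,3,-1.1,0,0,0,-1],[-0.1,5.5,-2.1,0,0,0,-1],[-0.2,7.5,-2.8,0,0,0,-1],[-0.2,8.9,-3.4,0,0,0,-1]]}}

```text
clock: 8.95
position: [0.3957, 0.0288, 0.1869]
tool_rot: [1.932, 0.065, 3.083]
force: [-0.6, -1.0, -2.1]
grip_width: 0.0185
finger_force: 59.3
```

Emit:
{"fn": "play_rows", "kwargs": {"motion": [[0,0.3,0.4,0.12,0.03,0,-1],[0.1,0.5,1,0.25,0.06,0,-1],[0.1,0.8,1.5,0.38,0.09,0,-1],[0.2,1.1,2,0.5,0.12,0,-1],[0.2,1.3,2.5,0.63,0.15,0,-1]]}}

```text
clock: 9.45
position: [0.395, 0.0567, 0.1896]
tool_rot: [2.569, -0.027, -3.087]
force: [0.3, -0.6, -3.8]
grip_width: 0.0185
finger_force: 59.1
```

```bash
python3 - <<'E'
from h import *
r=np.radians
plan([('r40',potT([.4,.1,.2],.05,r(40))),('r2',potT([.405,.17,.19],.2,r(4))),('over',potT([.4086,.235,.15],.35,0)),('down',potT([.4086,.235,.076],.35,0))])
E
```

```text
9.45 [ 0.76  0.46 -0.77  2.15 -0.38  0.76  1.94] [ 0.3 -0.6 -3.8]
r40 cm [-0.59  3.33  2.51] rot [ 0.665  0.112 -0.071] deg 38.9 p [0.399 0.099 0.186]
r2 cm [-1.66  6.07 -0.06] rot [ 0.641  0.009 -0.072] deg 37.0 p [0.405 0.161 0.18 ]
over cm [-2.44  7.04 -1.38] rot [ 0.092 -0.094 -0.1  ] deg 9.5 p [0.411 0.225 0.14 ]
down cm [-1.13  5.2   5.14] rot [0. 0. 0.] deg 0.0 p [0.411 0.225 0.066]
```

Emit:
{"fn": "play_rows", "kwargs": {"motion": [[-0.1,0.6,0.5,0.13,0.02,-0.01,-1],[-0.2,1.3,1,0.26,0.04,-0.03,-1],[-0.4,2,1.5,0.4,0.07,-0.04,-1],[-0.5,2.7,2,0.53,0.09,-0.055,-1],[-0.6,3.3,2.5,0.66,0.11,-0.07,-1]]}}

```text
clock: 9.95
position: [0.3975, 0.0958, 0.1862]
tool_rot: [3.118, -0.105, -3.002]
force: [-1.3, -0.6, -2.6]
grip_width: 0.0186
finger_force: 59.1
```

Emit:
{"fn": "play_rows", "kwargs": {"motion": [[-0.3,1.2,0,0.13,0,-0.015,-1],[-0.6,2.4,0,0.26,0,-0.03,-1],[-1,3.6,0,0.39,0.005,-0.045,-1],[-1.3,4.8,0,0.52,0.007,-0.06,-1],[-1.7,6.1,-0.1,0.64,0.01,-0.07,-1]]}}

```text
clock: 10.45
position: [0.4057, 0.1597, 0.1871]
tool_rot: [-2.533, -0.133, -2.936]
force: [1.1, -2.2, -1.8]
grip_width: 0.0185
finger_force: 59.2
```

```bash
python3 - <<'E'
from h import *
r=np.radians
plan([('over',potT([.4086,.235,.12],.35,0)),('down',potT([.4086,.235,.076],.35,0))])
E
```

```text
10.45 [-0.51  0.55 -0.42  1.92  0.6   1.32  0.55] [ 1.1 -2.2 -1.8]
over cm [-2.81  9.39  2.42] rot [ 0.203 -0.078 -0.122] deg 14.3 p [0.411 0.225 0.11 ]
down cm [-0.67  3.09  3.06] rot [0. 0. 0.] deg 0.0 p [0.411 0.225 0.066]
```

Emit:
{"fn": "play_rows", "kwargs": {"motion": [[-0.5,1.9,0.5,0.04,-0.015,-0.02,-1],[-1.1,3.8,1,0.08,-0.03,-0.05,-1],[-1.7,5.7,1.5,0.12,-0.05,-0.07,-1],[-2.3,7.6,2,0.16,-0.06,-0.1,-1],[-2.8,9.4,2.4,0.2,-0.08,-0.12,-1]]}}

```text
clock: 10.95
position: [0.4104, 0.225, 0.1096]
tool_rot: [-2.358, -0.151, -2.793]
force: [0.2, 0.5, -3.1]
grip_width: 0.0184
finger_force: 59.3
```

```bash
python3 - <<'E'
from h import *
R=Ro.from_euler('xyz',[-2.36,-.1445,-2.799])
plan([('near',(np.array([.4109,.2265,.064]),R)),('down',(np.array([.4109,.2265,.059]),R))])
E
```

```text
10.95 [-0.72  0.79 -0.39  1.83  0.74  1.39  0.42] [ 0.2  0.5 -3.1]
near cm [-0.78  3.26  3.1 ] rot [-0.003 -0.     0.009] deg 0.6 p [0.411 0.226 0.064]
down cm [-0.07  0.35  0.35] rot [0. 0. 0.] deg 0.0 p [0.411 0.226 0.059]
```

Emit:
{"fn": "play_rows", "kwargs": {"motion": [[-0.2,0.8,0.8,0,0,0.005,-1],[-0.4,1.7,1.6,0,0,0.009,-1],[-0.6,2.5,2.4,0,0,0.009,-1],[-0.7,3,2.9,0,0,0.009,-1],[-0.8,3.3,3.1,0,0,0.009,-1]]}}

```text
clock: 11.45
position: [0.4116, 0.2253, 0.0632]
tool_rot: [-2.357, -0.145, -2.802]
force: [-0.5, 0.2, -2.9]
grip_width: 0.0185
finger_force: 59.2
```

Emit:
{"fn": "play_rows", "kwargs": {"motion": [[0,0.05,0.05,0,0,0,-1],[0,0.1,0.1,0,0,0,-1],[0,0.15,0.15,0,0,0,-1],[0,0.2,0.2,0,0,0,-1],[0,0.25,0.25,0,0,0,-1]]}}

```text
clock: 11.95
position: [0.4108, 0.2253, 0.0606]
tool_rot: [-2.356, -0.145, -2.801]
force: [-5.1, -3.7, 9.0]
grip_width: 0.0184
finger_force: 60.2
```

```bash
python3 - <<'E'
from h import *
R=Ro.from_euler('xyz',[-2.36,-.1445,-2.799])
plan([('down',(np.array([.4109,.2265,.059]),R))])
E
```

```text
11.95 [-0.74  0.88 -0.37  1.83  0.78  1.33  0.35] [-5.1 -3.7  9. ]
down cm [-0.07  0.18  0.03] rot [-0.004 -0.002 -0.001] deg 0.3 p [0.411 0.226 0.059]
```

Emit:
{"fn": "play_rows", "kwargs": {"motion": [[0,0,0,0,0,0,-0.5],[0,0,0,0,0,0,-0.3],[0,0,0,0,0,0,0],[0,0,0,0,0,0,0.2],[0,0,0,0,0,0,0.3]]}}

```text
clock: 12.45
position: [0.411, 0.2257, 0.06]
tool_rot: [-2.357, -0.145, -2.801]
force: [0.5, 0.2, 0.2]
grip_width: 0.0556
finger_force: 0.0
```

Emit:
{"fn": "play_rows", "kwargs": {"motion": [[0,0,-1,0,0,0,0.3],[0,0,-3,0,0,0,0.3],[0,0,-6,0,0,0,0.3],[0,0,-10,0,0,0,0.3],[0,0,-14,0,0,0,0.3]]}}

```text
clock: 12.95
position: [0.3908, 0.325, 0.1597]
tool_rot: [-2.358, -0.145, -2.801]
force: [0.8, 0.4, -0.5]
grip_width: 0.055
finger_force: 0.0
```

```bash
cat >> dish.py <<'E'
from scipy.optimize import least_squares
def measure():
    i,p,d,X,w,u,v=dish()
    rim=w&(X[...,2]>.042)&(np.hypot(X[...,0]-.4958,X[...,1]+.0157)>.05)&(np.hypot(X[...,0]-.4958,X[...,1]+.0157)<.064)
    q=X[rim][:,:2]; c=least_squares(lambda c:np.hypot(*(q-c).T)-.0565,[.4958,-.0157],loss='soft_l1',f_scale=.002).x
    pw=onplane(i,np.c_[u[w],v[w]],.046)[:,:2]; rr=np.hypot(*(pw-c).T); h=pw[(rr>.068)&(rr<.135)]
    hm=h.mean(0)-c; f=cv2.fitLine(h.astype(np.float32),2,0,.01,.01).ravel()
    print('dish',c.round(4),rim.sum(),'yaw mean',np.arctan2(hm[1],hm[0]).round(3),'fit',np.arctan2(f[1],f[0]).round(3),'handle pt',h.mean(0).round(4),f.round(4),len(h),rr[rr<.14].max())
    e=(X[...,2]>.048)&(X[...,2]<.064)&(np.hypot(X[...,0]-c[0],X[...,1]-c[1])<.045)
    print('egg',X[e].mean(0).round(4) if e.any() else None,e.sum()); return c,p
E
python3 - <<'E'
from dish import *
c,p=measure(); 
i=viewer.camera_info('top'); _,d=viewer.grab_frame('top'); v,u=np.mgrid[235:345,140:205]; X=cloud(i,d,np.c_[u.ravel(),v.ravel()])
Y=X[(X[:,2]>.06)&(X[:,2]<.095)]; print('pot', Y.mean(0), np.percentile(Y[:,2],[50,95]), len(Y))
cv2.imwrite('pics/t7.png',p)
o=observe();print(o['qpos'].round(2),o['position'],o['tool_rot'])
E
```

```text
dish [ 0.4958 -0.017 ] 687 yaw mean -1.927 fit 1.212 handle pt [ 0.4621 -0.1076] [ 0.3513  0.9363  0.4621 -0.1076] 236 0.12621539113870106
egg [ 0.4957 -0.0171  0.0541] 153
pot [0.43562761 0.24287218 0.07467709] [0.07621377 0.08548997] 825
[-0.84  0.8  -0.43  1.62  0.65  1.58  0.44] [0.39040291 0.32857619 0.16097911] [-2.36282259 -0.14155835 -2.79674647]
```

Pot released, standing upright. Dish is at (0.496,-0.017) with handle yaw -1.928, and the egg is exactly at its middle. Next I'll approach the dish handle.

```bash
cat >> h.py <<'E'
def down(p,psi): return np.array(p,float),Ro.from_euler('z',psi)*Ro.from_euler('x',np.pi)
E
python3 - <<'E'
from h import *
plan([('1',down([.42,.24,.21],-3.0)),('2',down([.44,.12,.21],-3.7)),('3',down([.46,-.02,.2],-4.4)),('4',down([.4637,-.1032,.14],-5.069)),('5',down([.4637,-.1032,.0265],-5.069))])
E
```

```text
13.05 [-0.84  0.8  -0.43  1.62  0.65  1.58  0.44] [ 0.1 -1.1 -0.4]
1 cm [  0.9  -10.03   3.12] rot [-0.789 -0.055  0.248] deg 47.5 p [0.42 0.24 0.21]
2 cm [ -0.29 -12.16  -0.  ] rot [-0.  -0.   0.7] deg 40.1 p [0.44 0.12 0.21]
3 cm [ -9.11 -10.81   1.  ] rot [ 0.  -0.   0.7] deg 40.1 p [ 0.46 -0.02  0.2 ]
4 cm [-8.03 -2.2   6.  ] rot [ 0.    -0.     0.669] deg 38.3 p [ 0.464 -0.103  0.14 ]
5 cm [ 0.   -0.   11.35] rot [0. 0. 0.] deg 0.0 p [ 0.464 -0.103  0.026]
```

Emit:
{"fn": "play_rows", "kwargs": {"motion": [[0.1,-3,-0.5,-0.05,0,0.02,0.1],[0.3,-5.5,0,-0.2,-0.015,0.07,0.1],[0.5,-7.5,1,-0.35,-0.025,0.12,0.1],[0.7,-9,2,-0.5,-0.035,0.16,0.1],[0.9,-10,3.1,-0.64,-0.045,0.2,0.1]]}}

```text
clock: 13.55
position: [0.4214, 0.2351, 0.2088]
tool_rot: [-2.974, -0.014, -2.954]
force: [1.3, 0.6, -1.1]
grip_width: 0.0471
finger_force: 0.0
```

```bash
python3 - <<'E'
from h import *
plan([('2',down([.44,.12,.21],-3.6)),('3',down([.46,-.02,.2],-4.3)),('4',down([.4637,-.1032,.14],-5.0)),('5',down([.4637,-.1032,.0265],-5.069))])
E
```

```text
13.55 [-0.31  0.41 -0.54  1.92  0.39  1.02  0.7 ] [ 1.3  0.6 -1.1]
2 cm [  0.33 -11.52   1.83] rot [-0.166  0.041  0.646] deg 38.3 p [0.44 0.12 0.21]
3 cm [ -7.99 -11.67   1.  ] rot [ 0.  -0.   0.7] deg 40.1 p [ 0.46 -0.02  0.2 ]
4 cm [-7.77 -3.    6.  ] rot [-0.  -0.   0.7] deg 40.1 p [ 0.464 -0.103  0.14 ]
5 cm [ 0.   -0.   11.35] rot [-0.    -0.     0.069] deg 4.0 p [ 0.464 -0.103  0.026]
```

Emit:
{"fn": "play_rows", "kwargs": {"motion": [[0,-2.3,0.3,-0.03,0.01,0.13,0.1],[0.1,-4.6,0.7,-0.06,0.015,0.26,0.1],[0.2,-6.9,1.1,-0.1,0.02,0.39,0.1],[0.3,-9.2,1.5,-0.13,0.03,0.52,0.1],[0.3,-11.5,1.8,-0.166,0.04,0.646,0.1]]}}

```text
clock: 14.05
position: [0.4395, 0.1198, 0.2097]
tool_rot: [-3.136, 0.0, 2.68]
force: [0.1, 0.5, 0.5]
grip_width: 0.0469
finger_force: 0.0
```

Emit:
{"fn": "play_rows", "kwargs": {"motion": [[-1.6,-2.3,0.2,0,0,0.14,0.1],[-3.2,-4.6,0.4,0,0,0.28,0.1],[-4.8,-7,0.6,0,0,0.42,0.1],[-6.4,-9.3,0.8,0,0,0.56,0.1],[-8,-11.7,1,0,0,0.7,0.1]]}}

```text
clock: 14.55
position: [0.4598, -0.0206, 0.2004]
tool_rot: [-3.137, 0.005, 1.98]
force: [0.9, 0.1, 0.3]
grip_width: 0.0467
finger_force: 0.0
```

```bash
python3 - <<'E'
from h import *
plan([('4',down([.4637,-.1032,.14],-5.0)),('5',down([.4637,-.1032,.0265],-5.069))])
E
```

```text
14.55 [ 0.08  0.31 -0.21  2.04  0.1   0.8   0.23] [0.9 0.1 0.3]
4 cm [-7.71 -2.9   6.09] rot [-0.003  0.006  0.696] deg 39.9 p [ 0.464 -0.103  0.14 ]
5 cm [ 0.   -0.   11.35] rot [-0.    -0.     0.069] deg 4.0 p [ 0.464 -0.103  0.026]
```

Emit:
{"fn": "play_rows", "kwargs": {"motion": [[-1.6,-0.6,0.6,0,0,0.14,0.1],[-3.2,-1.2,1.8,0,0,0.28,0.1],[-4.8,-1.8,3.2,0,0,0.42,0.1],[-6.3,-2.4,4.7,0,0,0.56,0.1],[-7.7,-2.9,6.1,0,0.005,0.696,0.1]]}}

```text
clock: 15.05
position: [0.4639, -0.1027, 0.1393]
tool_rot: [-3.139, 0.002, 1.284]
force: [0.1, 0.2, -1.0]
grip_width: 0.047
finger_force: 0.0
```

Emit:
{"fn": "play_rows", "kwargs": {"motion": [[0,0,0.5,0,0,0.02,0.1],[0,0,1,0,0,0.05,0.1],[0,0,1,0,0,0.069,0.1],[0,0,1,0,0,0.069,0.1],[0,0,1,0,0,0.069,0.1]]}}

```text
clock: 15.55
position: [0.4645, -0.1016, 0.1303]
tool_rot: [-3.14, 0.002, 1.222]
force: [0.2, 0.1, -0.0]
grip_width: 0.0469
finger_force: 0.0
```

```bash
python3 - <<'E'
from h import *
o=observe(); i=viewer.camera_info('wrist');p,d=viewer.grab_frame('wrist');cv2.imwrite('pics/w2.png',p[:,:,::-1])
v,u=np.mgrid[0:480,0:640];uv=np.c_[u.ravel(),v.ravel()];X=cloud(i,d,uv)
hsv=cv2.cvtColor(p,cv2.COLOR_RGB2HSV).reshape(-1,3).astype(int)
c=np.array([.4958,-.017]);r=np.hypot(*(X[:,:2]-c).T)
k=(hsv[:,1]<70)&(hsv[:,2]>110)&(X[:,2]>.036)&(X[:,2]<.058)&(r>.07)&(r<.125)&(d.ravel()>0)
h=X[k]; print(k.sum(),np.percentile(h[:,2],[5,50,95]).round(4))
hd=np.array([np.cos(-1.928),np.sin(-1.928)]); lt=np.array([-hd[1],hd[0]])
for a in np.arange(.07,.125,.01):
    q=(h[:,:2]-c); s=(q@hd>a)&(q@hd<a+.01)
    if s.sum()>10: l=q[s]@lt; print(round(a+.005,3),s.sum(),'lat',np.percentile(l,[2,98]).round(4),'mid',np.percentile(l,[2,98]).mean().round(4))
plan([('pre',down([.4637,-.1032,.13],-5.069)),('5',down([.4637,-.1032,.0265],-5.069))])
E
```

```text
1031 [0.0438 0.0472 0.0485]
0.075 499 lat [-0.0093  0.0063] mid -0.0015
0.085 248 lat [-0.0086  0.0058] mid -0.0014
0.115 171 lat [-0.0029  0.0064] mid 0.0018
0.125 99 lat [-0.0052  0.0059] mid 0.0003
15.6 [ 0.09  0.44 -0.    2.08  0.    0.63 -0.26] [ 0.4  0.6 -0.2]
pre cm [-0.17 -0.02  0.03] rot [-0.002  0.002  0.008] deg 0.5 p [ 0.464 -0.103  0.13 ]
5 cm [ 0.   -0.   10.35] rot [0. 0. 0.] deg 0.0 p [ 0.464 -0.103  0.026]
```

Emit:
{"fn": "play_rows", "kwargs": {"motion": [[-0.1,-0.1,2.5,0,0,0.008,0.1],[-0.2,-0.1,5.5,0,0,0.008,0.1],[-0.2,-0.1,8,0,0,0.008,0.1],[-0.2,-0.1,9.6,0,0,0.008,0.1],[-0.2,-0.1,10.3,0,0,0.008,0.1]], "squeeze": 40}}

```text
clock: 16.1
position: [0.4619, -0.1034, 0.0258]
tool_rot: [-3.138, 0.002, 1.213]
force: [-0.5, -0.6, -0.4]
grip_width: 0.0471
finger_force: 0.0
```

Emit:
{"fn": "play_rows", "kwargs": {"motion": [[0,0,0,0,0,0,0],[0,0,0,0,0,0,-0.15],[0,0,0,0,0,0,-0.3],[0,0,0,0,0,0,-0.4],[0,0,0,0,0,0,-0.5]], "squeeze": 40}}

```text
clock: 16.6
position: [0.4627, -0.1037, 0.0274]
tool_rot: [-3.14, 0.002, 1.212]
force: [0.8, -0.4, -0.7]
grip_width: 0.0211
finger_force: 0.0
```

Emit:
{"fn": "play_rows", "kwargs": {"motion": [[0,0,0,0,0,0,-0.6],[0,0,0,0,0,0,-0.7],[0,0,0,0,0,0,-1],[0,0,0,0,0,0,-1],[0,0,0,0,0,0,-1]], "squeeze": 90}}

```text
clock: 17.1
position: [0.4624, -0.1037, 0.027]
tool_rot: [-3.139, 0.002, 1.212]
force: [-0.6, -1.1, 4.5]
grip_width: 0.0138
finger_force: 87.8
```

```bash
python3 - <<'E'
from dish import *
measure(); o=observe(); print(o['force'],o['moment'],o['tool_rot'],o['position'])
E
```

```text
dish.py:14: RuntimeWarning: Mean of empty slice.
  hm=h.mean(0)-c; f=cv2.fitLine(h.astype(np.float32),2,0,.01,.01).ravel()
  ret = um.true_divide(
Traceback (most recent call last):
  File "dish.py", line 14, in measure
    hm=h.mean(0)-c; f=cv2.fitLine(h.astype(np.float32),2,0,.01,.01).ravel()
                      ~~~~~~~~~~~^^^^^^^^^^^^^^^^^^^^^^^^^^^^^^^^^^
cv2.error: OpenCV(4.12.0) /io/opencv/modules/imgproc/src/linefit.cpp:50: error: (-215:Assertion failed) count > 0 in function 'fitLine2D_wods'
```

Emit:
{"fn": "play_rows", "kwargs": {"motion": [[0,0,-0.2,0,0,0,-1],[0,0,-0.7,0,0,0,-1],[0,0,-1.4,0,0,0,-1],[0,0,-2.3,0,0,0,-1],[0,0,-3.3,0,0,0,-1]]}}

```text
clock: 17.65
position: [0.4624, -0.1036, 0.0608]
tool_rot: [-3.139, 0.002, 1.212]
force: [-0.2, 0.6, -2.4]
grip_width: 0.0143
finger_force: 87.9
```

Emit:
{"fn": "play_rows", "kwargs": {"motion": [[0,0,-1.1,0,0,0,-1],[0,0,-2.2,0,0,0,-1],[0,0,-3.3,0,0,0,-1],[0,0,-4.4,0,0,0,-1],[0,0,-5.4,0,0,0,-1]]}}

```text
clock: 18.15
position: [0.4626, -0.1036, 0.1149]
tool_rot: [-3.14, 0.002, 1.212]
force: [-0.4, 0.5, -1.2]
grip_width: 0.0141
finger_force: 87.9
```

Emit:
{"fn": "play_rows", "kwargs": {"motion": [[0,0,-0.7,0,0,0,-1],[0,0,-1.1,0,0,0,-1],[0,0,-1.3,0,0,0,-1],[0,0,-1.3,0,0,0,-1],[0,0,-1.3,0,0,0,-1]]}}

```text
clock: 18.65
position: [0.4624, -0.1035, 0.1266]
tool_rot: [-3.139, 0.002, 1.213]
force: [-0.1, 0.8, -2.4]
grip_width: 0.014
finger_force: 87.9
```

```bash
cat > tilt.py <<'E'
from h import *
from scipy.optimize import least_squares
def tilt(c0,dz):
    i=viewer.camera_info('top');p,d=viewer.grab_frame('top');v,u=np.mgrid[200:360,220:420]
    X=cloud(i,d,np.c_[u.ravel(),v.ravel()]);hs=cv2.cvtColor(p,cv2.COLOR_RGB2HSV)[v.ravel(),u.ravel()].astype(int)
    r=np.hypot(*(X[:,:2]-c0).T); k=(hs[:,1]<60)&(hs[:,2]>100)&(abs(X[:,2]-.047-dz)<.012)&(r>.045)&(r<.07)
    Y=X[k]; c=least_squares(lambda c:np.hypot(*(Y[:,:2]-c).T)-.0565,c0,loss='soft_l1',f_scale=.002).x
    rr=np.hypot(*(Y[:,:2]-c).T); Z=Y[abs(rr-.0565)<.004]
    A=np.c_[Z[:,:2]-c,np.ones(len(Z))]; f=np.linalg.lstsq(A,Z[:,2],rcond=None)[0]
    e=X[(np.hypot(*(X[:,:2]-c).T)<.045)&(X[:,2]>.049+dz)&(X[:,2]<.066+dz)]
    o=observe(); print('dish',c.round(4),'slopes,z',f.round(4),len(Z),'egg',e.mean(0).round(4) if len(e) else None,len(e),'\n',o['clock'],o['position'].round(4),o['tool_rot'].round(3),o['qpos'].round(2),o['moment'].round(2))
E
python3 - <<'E'
from tilt import *
tilt(np.array([.4958,-.017]),.1)
E
```

```text
dish [ 0.4951 -0.0218] slopes,z [-0.0162 -0.053   0.1461] 527 egg [ 0.4962 -0.0172  0.1534] 169 
 18.7 [ 0.4624 -0.1035  0.1266] [-3.139e+00  2.000e-03  1.212e+00] [ 0.09  0.45  0.    2.08  0.    0.62 -0.27] [-0.06  0.01 -0.03]
```

The dish sags about 0.05 rad away from its handle; the egg's 5 mm shift agrees. I'll level it via tool y and then swing.

```bash
cat > swing.py <<'E'
from h import *
LV=.05
def W(f,lv=LV,z=.1266,C1=(.478,-.016)):
    th=1.2136-1.4246*f; c=np.array([.4955,-.0175])*(1-f)+np.array(C1)*f
    p=np.r_[c-.0922*np.array([np.cos(th),np.sin(th)]),z]; _,R=down(p,th); return p,R*Ro.from_rotvec([0,lv,0])
E
python3 - <<'E'
from swing import *
plan([('level',W(0))]+[(str(f),W(f)) for f in(.25,.5,.75,1)])
E
```

```text
18.7 [ 0.09  0.45  0.    2.08  0.    0.62 -0.27] [ 0.  -0.1 -2. ]
level cm [-0.    0.09 -0.  ] rot [-0.003  0.052 -0.001] deg 3.0 p [ 0.463 -0.104  0.127]
0.25 cm [ 0.46 -3.64  0.02] rot [-0.018 -0.     0.356] deg 20.4 p [ 0.431 -0.087  0.127]
0.5 cm [ 0.32 -3.57  0.02] rot [-0.018 -0.     0.356] deg 20.4 p [ 0.406 -0.061  0.127]
0.75 cm [ 0.21 -3.46  0.01] rot [-0.018 -0.     0.356] deg 20.4 p [ 0.391 -0.03   0.127]
1 cm [ 0.15 -3.32  0.01] rot [-0.018 -0.     0.356] deg 20.4 p [0.388 0.003 0.127]
```

Emit:
{"fn": "play_rows", "kwargs": {"motion": [[0,0,0,0,0.012,0,-1],[0,0,0,0,0.03,0,-1],[0,0,0,0,0.045,0,-1],[0,0,0,0,0.052,0,-1],[0,0,0,0,0.052,0,-1]]}}

```text
clock: 19.2
position: [0.4625, -0.104, 0.1269]
tool_rot: [-3.139, -0.05, 1.211]
force: [0.2, 0.2, -1.7]
grip_width: 0.0141
finger_force: 88.0
```

Emit:
{"fn": "play_rows", "kwargs": {"motion": [[0,-0.3,0,0,0,0.03,-1],[0.1,-1,0,-0.005,0,0.1,-1],[0.2,-1.9,0,-0.01,0,0.19,-1],[0.3,-2.7,0,-0.014,0,0.27,-1],[0.5,-3.6,0,-0.018,0,0.356,-1]]}}

```text
clock: 19.7
position: [0.4302, -0.086, 0.1272]
tool_rot: [-3.14, -0.049, 0.851]
force: [-0.2, -0.0, -1.7]
grip_width: 0.0139
finger_force: 88.0
```

```bash
python3 - <<'E'
from swing import *
from tilt import tilt
tilt(np.array([.491,-.017]),.1)
plan([(str(f),W(f)) for f in(.5,.75,1)])
E
```

```text
dish [ 0.4896 -0.0203] slopes,z [0.0088 0.0123 0.151 ] 581 egg [ 0.4919 -0.0176  0.1573] 221 
 19.75 [ 0.429  -0.0852  0.1272] [-3.138 -0.049  0.846] [ 0.05  0.39  0.06  2.19 -0.12  0.54 -0.52] [-0.11  0.15 -0.03]
19.75 [ 0.05  0.39  0.06  2.19 -0.12  0.54 -0.52] [-1.   0.4 -2.4]
0.5 cm [ 0.27 -3.33  0.08] rot [-0.02   0.002  0.344] deg 19.8 p [ 0.406 -0.061  0.127]
0.75 cm [ 0.21 -3.46  0.01] rot [-0.018 -0.     0.356] deg 20.4 p [ 0.391 -0.03   0.127]
1 cm [ 0.15 -3.32  0.01] rot [-0.018 -0.     0.356] deg 20.4 p [0.388 0.003 0.127]
```

Emit:
{"fn": "play_rows", "kwargs": {"motion": [[0,-0.6,0,-0.004,0,0.065,-1],[0.1,-1.3,0,-0.008,0,0.135,-1],[0.1,-2,0,-0.012,0,0.205,-1],[0.2,-2.7,0,-0.016,0,0.275,-1],[0.3,-3.3,0.1,-0.02,0,0.344,-1]]}}

```text
clock: 20.25
position: [0.4076, -0.062, 0.1266]
tool_rot: [3.14, -0.049, 0.51]
force: [-0.5, 0.6, -1.9]
grip_width: 0.014
finger_force: 88.0
```

Emit:
{"fn": "play_rows", "kwargs": {"motion": [[0,-0.7,0,-0.004,0,0.07,-1],[0.1,-1.4,0,-0.007,0,0.14,-1],[0.1,-2.1,0,-0.011,0,0.21,-1],[0.2,-2.8,0,-0.014,0,0.28,-1],[0.2,-3.4,0,-0.018,0,0.35,-1]]}}

```text
clock: 20.75
position: [0.3929, -0.0312, 0.1266]
tool_rot: [3.14, -0.05, 0.159]
force: [0.5, 0.3, -2.4]
grip_width: 0.0143
finger_force: 88.0
```

```bash
python3 - <<'E'
from swing import *
from tilt import tilt
tilt(np.array([.48,-.017]),.1)
plan([('1',W(1))])
E
```

```text
dish [ 0.4816 -0.0173] slopes,z [0.0249 0.0027 0.1505] 660 egg [ 0.485  -0.0172  0.1569] 219 
 20.8 [ 0.3924 -0.0306  0.1265] [ 3.14  -0.049  0.155] [-0.3   0.34  0.28  2.32 -0.22  0.45 -1.25] [ 0.11  0.27 -0.02]
20.8 [-0.3   0.34  0.28  2.32 -0.22  0.45 -1.25] [ 0.5  1.6 -1.9]
1 cm [ 0.07 -3.42 -0.01] rot [-0.017  0.     0.366] deg 21.0 p [0.388 0.003 0.127]
```

Emit:
{"fn": "play_rows", "kwargs": {"motion": [[0,-0.8,0,-0.004,0,0.09,-1],[0,-1.6,0,-0.008,0,0.17,-1],[0.1,-2.4,0,-0.012,0,0.25,-1],[0.1,-3,0,-0.015,0,0.32,-1],[0.1,-3.4,0,-0.017,0,0.366,-1]]}}

```text
clock: 21.3
position: [0.3885, 0.0025, 0.1265]
tool_rot: [3.141, -0.05, -0.205]
force: [-0.1, -0.5, -1.1]
grip_width: 0.0141
finger_force: 88.1
```

Emit:
{"fn": "play_rows", "kwargs": {"motion": [[0,0,0,0,0,0,-1],[0,0,0,0,0,0,-1],[0,0,0,0,0,0,-1],[0,0,0,0,0,0,-1],[0,0,0,0,0,0,-1]]}}

```text
clock: 21.8
position: [0.3884, 0.0018, 0.1265]
tool_rot: [3.141, -0.05, -0.205]
force: [-0.2, 0.4, -1.5]
grip_width: 0.0137
finger_force: 88.1
```

```bash
python3 - <<'E'
from swing import *
from tilt import tilt
tilt(np.array([.478,-.016]),.1)
plan([('1',W(1))])
a=viewer.grab_frame('top')[0][180:360,130:420,::-1]; b=viewer.grab_frame('scene')[0][140:330,180:400,::-1]
cv2.imwrite('pics/fin.png',cv2.vconcat([cv2.resize(a,(480,298)),cv2.resize(b,(480,300))]))
E
```

```text
dish [ 0.4781 -0.0167] slopes,z [ 0.0355 -0.0064  0.1508] 666 egg [ 0.4797 -0.0176  0.157 ] 219 
 21.85 [0.3884 0.0019 0.1265] [ 3.141 -0.05  -0.205] [-0.51  0.35  0.41  2.34 -0.28  0.45 -1.65] [ 0.07  0.21 -0.01]
21.85 [-0.51  0.35  0.41  2.34 -0.28  0.45 -1.65] [-0.4 -0.5 -2.1]
1 cm [-0.08 -0.13 -0.02] rot [ 0.    -0.     0.006] deg 0.3 p [0.388 0.003 0.127]
```

View pics/fin.png

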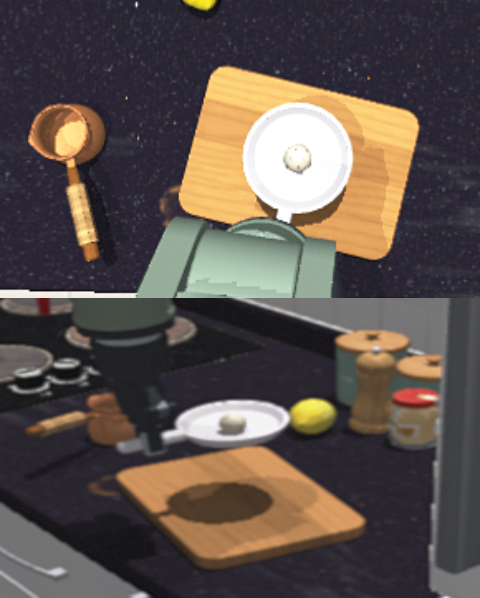

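The final view shows the egg in the middle of the dish, the handle pointing to the near edge and the pot standing upright at the left. But the heights (rim 0.1508 and egg 0.157 against the expected 0.1463 and 0.1536) say the dish was already level before my correction, so I'm undoing it.

Emit:
{"fn": "play_rows", "kwargs": {"motion": [[0,0,0,0,-0.01,0.002,-1],[0,-0.1,0,0,-0.022,0.004,-1],[0,-0.1,0,0,-0.034,0.006,-1],[0,-0.1,0,0,-0.042,0.006,-1],[0,-0.1,0,0,-0.045,0.006,-1]]}}

```text
clock: 22.45
position: [0.3887, 0.0029, 0.1264]
tool_rot: [3.141, -0.005, -0.212]
force: [0.4, -0.4, -1.9]
grip_width: 0.014
finger_force: 88.0
```

Emit:
{"fn": "play_rows", "kwargs": {"motion": [[0,0,0,0,0,0,-1],[0,0,0,0,0,0,-1],[0,0,0,0,0,0,-1],[0,0,0,0,0,0,-1],[0,0,0,0,0,0,-1]]}}

```text
clock: 22.95
position: [0.3885, 0.003, 0.1265]
tool_rot: [3.141, -0.005, -0.211]
force: [-0.5, 0.2, -1.6]
grip_width: 0.0139
finger_force: 88.1
```

```bash
python3 - <<'E'
from tilt import *
tilt(np.array([.478,-.016]),.1)
# scene view: rim line height, near vs far, by depth
i=viewer.camera_info('scene');p,d=viewer.grab_frame('scene');v,u=np.mgrid[190:290,230:330]
X=cloud(i,d,np.c_[u.ravel(),v.ravel()]);r=np.hypot(X[:,0]-.478,X[:,1]+.016);k=(r<.064)&(r>.05)&(X[:,2]>.13)&(X[:,2]<.16)
w=np.array([.978,-.21]);s=(X[k][:,:2]-[.478,-.016])@w;z=X[k][:,2]
for a in(-.06,-.04,-.02,0,.02,.04):
    m=(s>=a)&(s<a+.02)
    if m.sum()>4: print(a,m.sum(),np.percentile(z[m],95).round(4))
E
```

```text
dish [ 0.4796 -0.0167] slopes,z [-0.0074  0.0005  0.1467] 639 egg [ 0.4805 -0.0172  0.1538] 175 
 23.0 [0.3886 0.003  0.1265] [ 3.141 -0.005 -0.211] [-0.49  0.37  0.41  2.3  -0.29  0.51 -1.64] [ 0.03  0.17 -0.04]
-0.06 94 0.1468
-0.04 82 0.146
-0.02 71 0.1464
0 62 0.1456
0.02 61 0.1467
0.04 86 0.1469
```

Rim heights agree all round (0.146–0.147 m), so the dish is level. The egg is at its middle, the dish is over the board's centre and still. Handing in.

```bash
python3 -c "
from workcell import bot,observe
print(observe()['qd'].round(3)); print(bot.job_done())"
```

```text
[ 0.     0.001 -0.001  0.002 -0.    -0.001 -0.   ]
the job is handed in; nothing more can be done
None
```

Handed in at about 23 s: the egg is in the middle of the dish, held still and level about 10 cm above the board's middle with the handle to the near long edge, and the pot stands upright on the worktop; on the way the pot's belly pressed the dish rim, tilting it and shifting it about 3 mm, and I held the dish about 3° off level during the swing before correcting it.

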